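# Check the specimen stage's corner with the square

### The arm

A 7-joint arm with a two-finger parallel gripper is mounted at the origin on the work surface. World frame = base frame: x ahead of the robot, y to its left, z up, the work surface at z = 0. Lengths are in m, angles in rad, forces in N, time in s.
With the tool pointing down it reaches from about 0.4 to 0.85 m from the base axis. Payload 10.4 kg.
Tool frame: the origin (TCP) lies between the finger pads; the fingertips stand 17 mm ahead of it and the grasp point (between the pads) lies 2 mm behind it; x points along the fingers, y is the direction in which the jaws open and shut, and the axes are right-handed (so a half turn about x gives the same grasp; the last joint's range is limited). The gripper opens to 87 mm and grips with 3 to 60 N. Pads are 19 mm wide; open, the fingers measure 117 mm over their backs; the gripper's body (75 mm by 190 mm) begins 51 mm behind the grasp point.
Start: joints at [1.247, 0.332, -0.065, 1.46, 0.022, 1.35, -0.088], TCP at [0.185, -0.597, 0.24] pointing down, gripper open.
Joint ranges: [-2.6, 2.6], [-0.5, 2.12], [-1.47, 1.34], [0.16, 2.42], [-1.27, 4.41], [0.06, 2.06], [-2.6, 2.6]. Speed limits (rad/s): [2.22, 2.22, 2.79, 2.79, 3.14, 3.14, 3.14].

### API

Orientations are given as a unit quaternion [x, y, z, w].
In Python, from bench import r, optics, close_job gives the robot as it stands.
- The arm moves only by the shell command python3 -m inch 'ROWS' [OPENING] [FORCE]. ROWS is JSON, a list of rows, each an object with "translation": the shift along the tool's x, y, z in cm, a list of three; "spin": the turn about the tool's x in degrees. In form: [{"translation": [tx, ty, tz], "spin": spin}, ...]. A call has 1 to 20 rows; each row shifts and turns the pose as measured when the row begins, along the tool's axes as they then stand; what a row does not reach is not made up. A row lasts 1/8 s, in which the tool goes at most 62.5 mm and 10.7 degrees, less where a joint would pass 70% of its speed; a pose out of reach is approached as far as the arm can. A call is refused whole if a number of a shift passes 6.25 or a number of a turn 10.7, either way. A call with a gripper value outside its range is refused whole. OPENING is the closure, from 0 (fully open) to 1 (shut), set as the call begins (- or left out, the last holds). The fingers move at their own pace and stop on an object; FORCE is the grip in N (left out, the last holds). Time passes only in rows, so rows that do not move let the fingers close. It gives the time, the measured TCP pose, the force and the opening at its end, in the units of the state.
- r.read_state(): the state, without advancing time (a new reading comes with each control period).
- optics.camera(name): name is "scene" or "top" or "wrist"; returns the picture (420x560x3 uint8, red, green, blue); there is no depth.
- optics.camera_model(name): a dict with "camera_matrix" (3x3 intrinsics, pixels), "world_from_camera" (4x4, takes a point from camera to world coordinates); the wrist camera has in their place "tool_from_camera" (4x4, takes a point from camera to tool coordinates, whose origin is the TCP and whose axes are the tool frame's). Camera axes: x right, y down, z forward; pixel columns grow to the right and rows downward; lengths in m; the calibration is good to about 2 mm. A picture is of the moment at which its call begins: read the wrist's pose just before it. camera_model takes no time and is no camera call.
- close_job(): hands the job in, once; it reports no verdict.
The state is a dict: "time": time; "joint_positions": joint angles; "joint_vel": joint speeds; "joint_torque": joint torques, N m; "ee_pos": TCP position; "eef_rot": TCP orientation; "ft_force": force on the tool from outside, world axes, zero at the start; "torque": the same for the moment, N m; "width": finger opening in m.
Only numpy, scipy, OpenCV 4.12 (cv2) and the standard library are available. Lean on these libraries where they do the work, as an engineer would, in place of code of your own. Each camera call takes 0.05 s, during which the arm holds its last target.

### The job

Check the corner of the specimen stage with the square: draw the square out from under the low shelf by its blade until its stock is well clear of the shelf, and let go of it lying flat on the bench. Then take it by its stock, set it flat on the stage plate, and press it into the inside corner, stock against the short fence and blade against the long fence, holding it against both at once for about a second. Let go and leave it lying there flush with both fences without gaps, and leave the other things on the bench where they are.

Things in the scene. Friction and masses are not known exactly. Their poses are not given: they have to be found in the camera images.
- square_stock (a point): Centre of the stock (thick leg) of the square, an all-aluminium L (0.3 kg) lying flat. Stock: bar 110 mm long, 20 mm thick, 40 mm tall; this point is 20 mm above the underside. Axes, the same for all points of the square: x along the blade from stock to tip, y along the stock from outer corner to free end, z up. At the start the stock is under the low shelf
- square_blade (a point): Centre of the square's blade (thin leg), a strip 170 mm long beyond the stock, 28 wide, 8 thick, level with the stock's underside; this point is 4 above the underside. It reaches 85 to the tip (+x), 85 to the stock (-x), 14 to each side. At the start about 145 to 160 of it sticks out from under the shelf
- square_corner (a point): Outer corner of the square, at its underside. The stock fills x 0 to 20, y 0 to 110 mm from here, the blade x 20 to 190, y 0 to 28: the stock's outer face is the plane x = 0, the blade's outer edge (with the stock's end) the plane y = 0
- stock_end (a point): far end of the stock's outer face, at the underside: 110 mm along y from square_corner
- blade_tip (a point): tip of the blade's outer edge, at the underside: 190 mm along x from square_corner
- square: the whole square; origin and axes as square_corner
- stage_corner (a point): Inside corner of the specimen stage (fixed grey plate 245 x 148 mm, 12 thick, two low aluminium fences 16 wide standing 16 above it), on the plate's top. x runs along the long fence, y along the short one, z up; their faces are the planes y = 0 and x = 0. Open plate: x 0 to 215, y 0 to 118. With the square home, square_corner and its axes coincide with this point and axes
- short_fence: short fence of the stage: its face is the plane x = 0 of stage_corner, from y = 6 to 116 mm; the square's stock goes against it. Origin and axes: under stage_corner, at bench height
- long_fence: long fence of the stage: its face is the plane y = 0 of stage_corner, from x = 6 to 206 mm; the square's blade goes against it. Origin and axes: under stage_corner, at bench height
- shelf: Fixed low equipment shelf 160 mm deep (x) x 270 wide (y), board underside 55 and top 70 above the bench, closed at the back and sides, open at its front, the -x side (front edge at x = -80); equipment on top reaches 110 above the bench. Origin: centre of the footprint, at bench height
- vial: small glass vial with black cap, 26 dia x 55 tall, standing (bystander, mm); origin at the centre of its underside
- dish: shallow white dish, 84 dia x 16 tall (bystander, mm); origin at the centre of its underside
- slide_box: grey slide box 80 x 50 x 30 (bystander, mm); origin at the centre of its underside
- adapter: black mains adapter 100 x 45 x 30 (bystander, mm); origin at the centre of its underside
- driver: screwdriver 150 long, lying (bystander, mm); origin under it, on its length
- mouse: black computer mouse 100 x 58 x 30 (bystander, mm); origin at the centre of its underside
- lens_cap: black lens cap 44 dia x 10 (bystander, mm); origin at the centre of its underside
Mind the look-alikes: they are no part of the job. Leave any orange or yellow look-alike of the square alone.

How it is judged:
On the way, in this order (a step that is already met when the one before it is completed fails the run):
1. the square lies flat on the bench, let go, its stock at least 20 mm clear of the shelf's front edge (x of square_stock in the frame of shelf below -0.11 m and height (world z) of square below 0.004 m and angle between square's own z axis and vertical below 0.03 rad and linear speed of square below 0.02 m/s and contact force between the fingers and square below 0.1 N), for 0.2 s.
2. the square, held in the fingers and flush in the corner (gaps under 2 mm), is pressed against both fences at once with at least 1 N each (x of square_corner in the frame of stage_corner between -0.002 and 0.002 m and x of stock_end in the frame of stage_corner between -0.002 and 0.002 m and y of square_corner in the frame of stage_corner between -0.002 and 0.002 m and y of blade_tip in the frame of stage_corner between -0.002 and 0.002 m and z of each of square_corner, stock_end, blade_tip in the frame of stage_corner below 0.003 m and angle between square's own z axis and vertical below 0.03 rad and contact force between square and short_fence above 1 N and contact force between square and long_fence above 1 N and contact force between the fingers and square above 1 N), for 0.5 s.
At the end, for the whole second after the job is handed in: The square lies flat on the stage plate (within 3 mm of its top), at rest and let go, its stock's outer face within 2 mm of the short fence's face at both ends and its blade's outer edge within 2 mm of the long fence's face at both ends (x of square_corner in the frame of stage_corner between -0.002 and 0.002 m and x of stock_end in the frame of stage_corner between -0.002 and 0.002 m and y of square_corner in the frame of stage_corner between -0.002 and 0.002 m and y of blade_tip in the frame of stage_corner between -0.002 and 0.002 m and z of each of square_corner, stock_end, blade_tip in the frame of stage_corner below 0.003 m and angle between square's own z axis and vertical below 0.03 rad and contact force between the fingers and square below 0.1 N and linear speed of square below 0.01 m/s); the robot touches nothing.
It fails at once if a bystander is shifted by more than 25 mm (distance of any of vial, dish, slide_box, adapter, driver, mouse, lens_cap from where it was at the start of the episode above 0.025 m).
It also fails if it takes over 56 s, if anything falls off the work surface, if the arm or the gripper's body presses on something with over 40 N, if the wrist force passes 120 N, or if a joint passes its speed limit or range.

## Working session

There is one attempt and no reset: what is moved stays moved. The work goes in short steps, Python scripts to look and compute and a shell command to move; the robot and the scene stay as the last step left them, time stands still between calls to the robot, and variables do not carry over. Pictures are saved under pics/ and viewed, and the job is handed in when it is done.

```bash
ls; mkdir -p pics
python3 - <<'E'
from bench import r, optics
import cv2
s=r.read_state()
for k,v in s.items(): print(k,v)
for n in ("scene","top","wrist"):
    im=optics.camera(n); cv2.imwrite(f"pics/{n}0.png",cv2.cvtColor(im,cv2.COLOR_RGB2BGR))
    print(n,optics.camera_model(n))
E
```

```text
pics
time 0.0
joint_positions [ 1.24742489  0.33285334 -0.06467672  1.46092551  0.02161712  1.34990058
 -0.08850991]
joint_vel [-0.00221508 -0.00083875  0.00077879 -0.00093706 -0.00047687  0.00132484
  0.00061776]
joint_torque [ 6.74986586e-05 -6.23265338e+01  2.47051340e-02 -3.89908075e+01
 -6.13865722e-02  3.98112042e-02  1.30284925e-04]
ee_pos [ 0.18503228 -0.59660961  0.23877299]
eef_rot [-0.69902157 -0.10641628  0.69923074 -0.10545521]
ft_force [ 0.05075748 -0.18755598  0.80149172]
torque [-0.03624715 -0.03072441  0.02940825]
width 0.08670867460075343
scene {'camera_matrix': array([[401.99819568,   0.        , 282.8604613 ],
       [  0.        , 401.99819568, 209.33144769],
       [  0.        ,   0.        ,   1.        ]]), 'world_from_camera': array([[ 0.42753184,  0.65332014, -0.62481144,  1.17126259],
       [ 0.90399669, -0.30702349,  0.29753414, -0.24355996],
       [ 0.00255325, -0.69203278, -0.72186156,  0.85148978],
       [ 0.        ,  0.        ,  0.        ,  1.        ]])}
top {'camera_matrix': array([[391.47944962,   0.        , 276.46507752],
       [  0.      
[... 193 characters left out ...]
0448511, -0.00607073,  0.08466629],
       [ 0.00676652, -0.17633053, -0.98430776,  1.19388276],
       [ 0.        ,  0.        ,  0.        ,  1.        ]])}
wrist {'camera_matrix': array([[357.41239319,   0.        , 282.82454092],
       [  0.        , 357.41239319, 210.71907081],
       [  0.        ,   0.        ,   1.        ]]), 'tool_from_camera': array([[-3.79723598e-04, -3.04607755e-01,  9.52477806e-01,
        -1.44979145e-01],
       [ 9.99997956e-01,  1.77605755e-03,  9.66661604e-04,
         2.63712527e-04],
       [-1.98610802e-03,  9.52476226e-01,  3.04606458e-01,
        -8.39883964e-02],
       [ 0.00000000e+00,  0.00000000e+00,  0.00000000e+00,
         1.00000000e+00]])}
```

View pics/scene0.png

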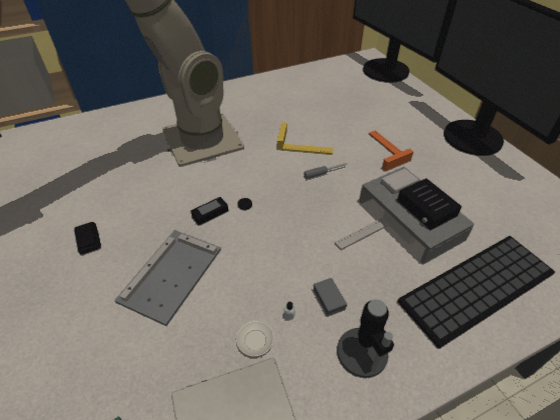

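View pics/top0.png

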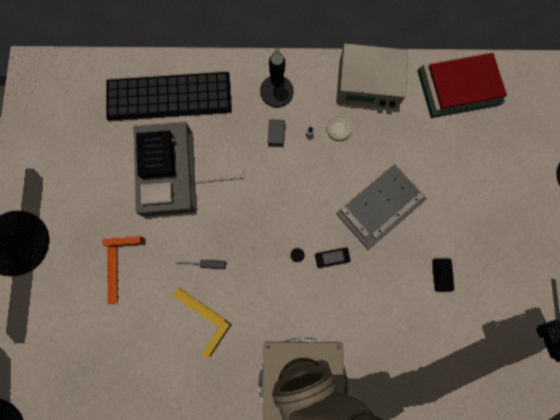

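View pics/wrist0.png

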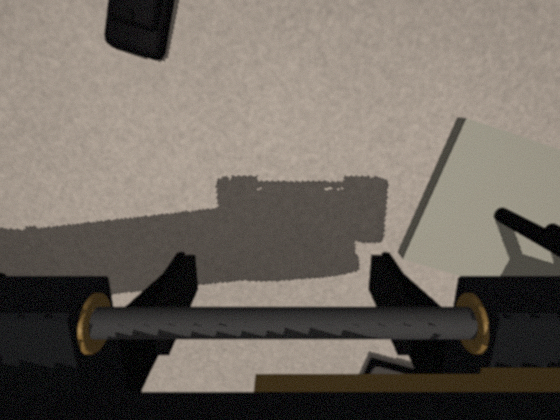

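The candidates are the silver blade protruding from the shelf (top ~(220,179), scene ~(358,236)), the orange L (top (113,268), scene (393,150)) and the yellow L (top (205,322), scene (300,143)). The silver one under the shelf matches the description, and the stage is at top (380,205). Next: close crops and measurements.

```bash
cat > h.py <<'E'
import numpy as np, cv2
from scipy.spatial.transform import Rotation as R
from bench import r, optics
def wfc(name,st=None):
    m=optics.camera_model(name)
    if name!="wrist": return m["camera_matrix"],np.array(m["world_from_camera"])
    st=st or r.read_state()
    T=np.eye(4);T[:3,:3]=R.from_quat(st["eef_rot"]).as_matrix();T[:3,3]=st["ee_pos"]
    return m["camera_matrix"],T@m["tool_from_camera"]
def ray(cam,px):
    K,T=cam
    d=T[:3,:3]@np.linalg.solve(K,[px[0],px[1],1.]);return T[:3,3],d/np.linalg.norm(d)
def plane(cam,px,z):
    o,d=ray(cam,px);return o+d*(z-o[2])/d[2]
def tri(c1,p1,c2,p2):
    o1,d1=ray(c1,p1);o2,d2=ray(c2,p2)
    A=np.stack([d1,-d2],1);s=np.linalg.lstsq(A,o2-o1,rcond=None)[0]
    a=o1+s[0]*d1;b=o2+s[1]*d2;return (a+b)/2,np.linalg.norm(a-b)
def proj(cam,p):
    K,T=cam;q=np.linalg.inv(T)@np.append(p,1);q=K@q[:3];return q[:2]/q[2]
E
python3 - <<'E'
import cv2,numpy as np
t=cv2.imread("pics/top0.png");s=cv2.imread("pics/scene0.png")
a=cv2.resize(t[115:225,120:260],None,fx=4,fy=4,interpolation=cv2.INTER_CUBIC)
b=cv2.resize(s[160:260,320:480],None,fx=4,fy=4,interpolation=cv2.INTER_CUBIC)
cv2.imwrite("pics/ct.png",a);cv2.imwrite("pics/cs.png",b)
cv2.imwrite("pics/cst.png",cv2.resize(t[155:255,325:435],None,fx=5,fy=5,interpolation=cv2.INTER_CUBIC))
cv2.imwrite("pics/css.png",cv2.resize(s[225:330,110:230],None,fx=5,fy=5,interpolation=cv2.INTER_CUBIC))
E
```

```text
(no output)
```

View pics/ct.png

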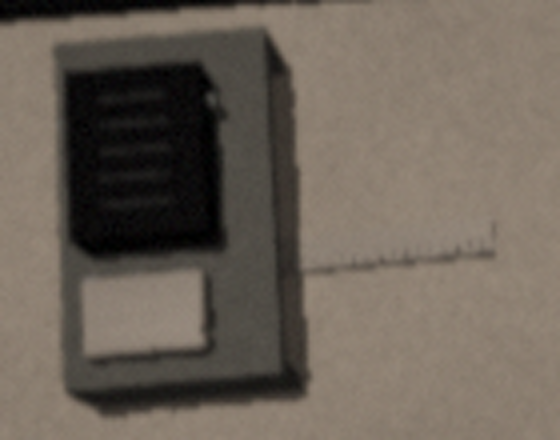

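View pics/cs.png

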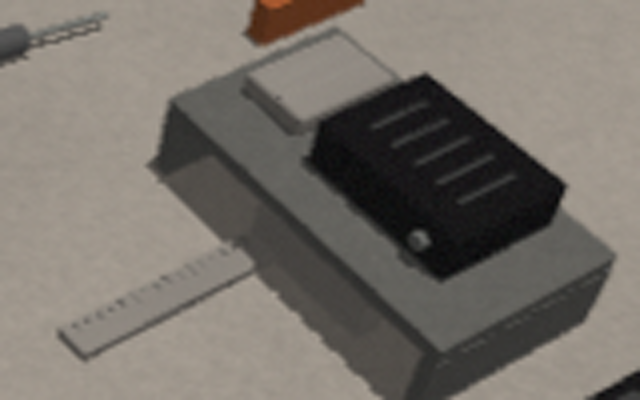

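View pics/cst.png

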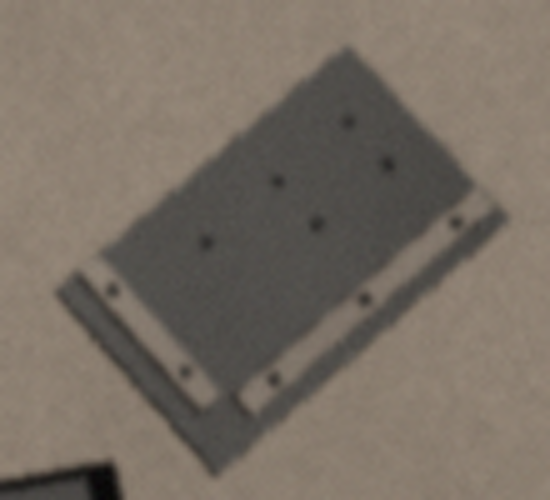

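View pics/css.png

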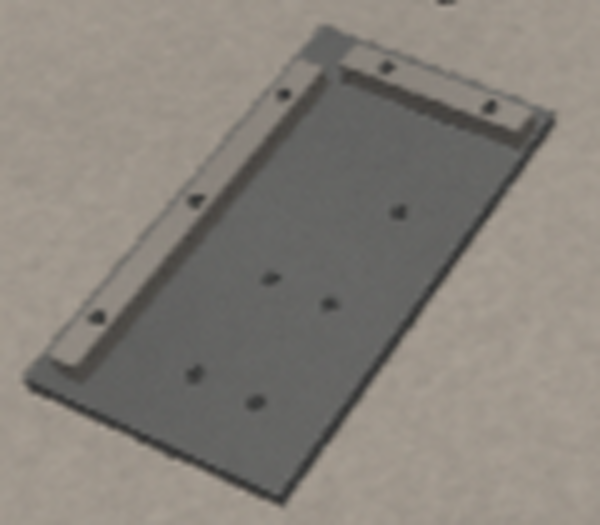

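The crop confirms a silver, scale-marked blade coming out of the shelf front, not orange or yellow. Top outer edge runs ~(196,183)–(244,178); scene tip corners are ~(335,243) and (341,248).

Run:
```python
from h import *
c=wfc("top");s=wfc("scene")
def T(x,y):return (120+x/4,115+y/4)
def S(x,y):return (320+x/4,160+y/4)
print("tip outer", tri(c,T(495,253),s,S(58,330)), "tip inner",tri(c,T(495,225),s,S(84,352)))
for z in(.008,):
  print([plane(c,T(*p),z) for p in((305,271),(495,253),(495,225))]);print([plane(s,S(*p),z) for p in((58,330),(84,350),(232,243),(258,264))])
def T(x,y):return (325+x/5,155+y/5)
def S(x,y):return (110+x/5,225+y/5)
# stage: long fence holes, short fence holes, corners of plate
for n,a,b in(("L1",(275,380),(285,94)),("L2",(365,300),(197,201)),("L3",(456,222),(97,317)),("S1",(185,372),(388,67)),("S2",(112,290),(490,107)),("P far",(348,47),(283,497)),("P lo",(215,472),(322,25)),("Pl",(57,292),(555,115)),("Pr",(507,215),(27,375))):
  print(n,tri(c,T(*a),s,S(*b)))
# shelf front top edge corners (z .07)
print([plane(c,(120+x/4,115+y/4),.07) for x,y in((265,28),(282,375),(68,388),(55,45))])
```

```text
tip outer (array([0.60756234, 0.18056439, 0.00089655]), np.float64(0.00018471123470213254)) tip inner (array([0.63131189, 0.18341429, 0.0020113 ]), np.float64(0.005761260664642408))
[array([0.59038498, 0.32751411, 0.008     ]), array([0.60561027, 0.17990968, 0.008     ]), array([0.62824524, 0.18031877, 0.008     ])]
[array([0.61229585, 0.17711287, 0.008     ]), array([0.63449257, 0.18410557, 0.008     ]), array([0.59626636, 0.32880349, 0.008     ]), array([0.62053686, 0.3338679 , 0.008     ])]
L1 (array([ 0.43945271, -0.23340384,  0.02520932]), np.float64(0.00238558849294283))
L2 (array([ 0.48857575, -0.29031945,  0.02508799]), np.float64(0.0022974138210688894))
L3 (array([ 0.53697903, -0.34831592,  0.02603364]), np.float64(0.0021081489532903505))
S1 (array([ 0.44418678, -0.17932747,  0.02477074]), np.float64(0.0025240120715202988))
S2 (array([ 0.49389307, -0.13769649,  0.02494712]), np.float64(0.0004307785240829278))
P far (array([ 0.65438374, -0.29323474,  0.00532765]), np.float64(0.004369355083191747))
P lo (array([ 0.38500527, -0.20099022,  0.00762323]), np.float64(0.0009501713951954251))
Pl (array([ 0.49650277, -0.10643626,  0.00430139]), np.float64(0.002813407504173291))
Pr (array([ 0.54457502, -0.38594095,  0.01162497]), np.float64(0.0014214121810500243))
[array([0.76427695, 0.3526318 , 0.07      ]), array([0.49635791, 0.32848545, 0.07      ]), array([0.48602243, 0.4835026 , 0.07      ]), array([0.74965782, 0.51072983, 0.07      ])]
```

```bash
cat > st.py <<'E'
from h import *
import sys
def st(target=None,yaw=None,final=None):
    s=r.read_state();M=R.from_quat(s["eef_rot"]).as_matrix();p=np.array(s["ee_pos"])
    print("t %.2f pos %s w %.4f F %s"%(s["time"],p.round(4),s["width"],np.round(s["ft_force"],1)))
    ya=np.degrees(np.arctan2(M[1,1],M[0,1]))
    print("toolx",M[:,0].round(4),"y-axis heading %.2f"%ya, "z-axis heading %.2f"%np.degrees(np.arctan2(M[1,2],M[0,2])),"j7 %.2f"%s["joint_positions"][6])
    if target is not None: print("shift tool cm",(M.T@(np.array(target)-p)*100).round(2))
    if yaw is not None:
        d=(yaw-ya+90)%180-90; print("world ccw turn needed %.2f -> spin %.2f"%(d,-d))
if __name__=="__main__":
    a=[float(x) for x in sys.argv[1:]]
    st(a[:3] if len(a)>=3 else None,a[3] if len(a)>3 else None)
E
python3 st.py 0.615 0.22 0.24 5.3
```

```text
t 0.15 pos [ 0.1851 -0.5967  0.239 ] w 0.0869 F [-0.5 -0.9 -0.5]
toolx [-4.e-04  1.e-03 -1.e+00] y-axis heading -72.76 z-axis heading -162.76 j7 -0.09
shift tool cm [-4.000e-02 -6.526e+01 -6.526e+01]
world ccw turn needed 78.06 -> spin -78.06
```

```bash
python3 -m inch '[{"translation":[0,0,-4.5],"spin":-4.5},{"translation":[0,0,-5.5],"spin":-4.5},{"translation":[0,0,-5.5],"spin":-4.5},{"translation":[0,0,-5.5],"spin":-4.5},{"translation":[0,0,-5.5],"spin":-4.5},{"translation":[0,0,-5.5],"spin":-4.5},{"translation":[0,0,-5.5],"spin":-4.5},{"translation":[0,0,-5.5],"spin":-4.5},{"translation":[0,0,-5.5],"spin":-4.5},{"translation":[0,0,-5.5],"spin":-4.5},{"translation":[0,0,-5.5],"spin":-4.5},{"translation":[0,0,-5.5],"spin":-4.5}]' 0 30; python3 st.py 0.615 0.22 0.24 5.3
```

```text
time: 1.65
ee_pos: [0.6524, -0.1627, 0.2332]
eef_rot: [-0.57, -0.419, 0.573, -0.414]
ft_force: [-0.1, 0.6, -0.0]
width: 0.0872
t 1.65 pos [ 0.6524 -0.1627  0.2332] w 0.0872 F [-0.1  0.6 -0. ]
toolx [-0.0074  0.0034 -1.    ] y-axis heading -17.77 z-axis heading -107.77 j7 -0.27
shift tool cm [ -0.53 -15.25 -35.3 ]
world ccw turn needed 23.07 -> spin -23.07
```

```bash
cat > w.py <<'E'
from h import *
import sys,json
n=sys.argv[1]
s=r.read_state();im=optics.camera("wrist");cv2.imwrite(f"pics/{n}.png",cv2.cvtColor(im,cv2.COLOR_RGB2BGR))
json.dump({k:np.array(s[k]).tolist() for k in("ee_pos","eef_rot")},open(f"pics/{n}.json","w"))
E
python3 w.py w1
```

```text
(no output)
```

View pics/w1.png

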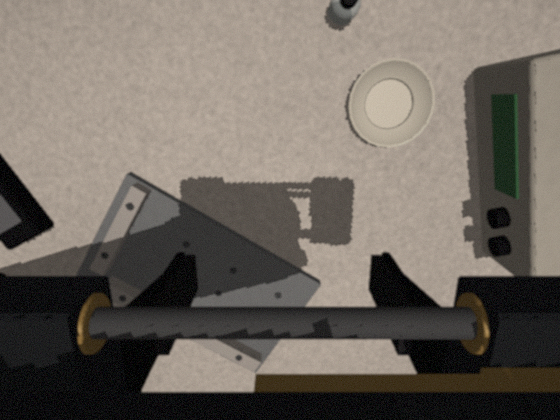

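The stage shows at the lower left of this view, partly hidden, so I'll look at it later. Next: over the blade tip.

```bash
python3 -m inch '[{"translation":[0,-2,-5],"spin":-4},{"translation":[0,-2,-5.5],"spin":-4},{"translation":[0,-2,-5.5],"spin":-4},{"translation":[0,-1,-5.5],"spin":-4},{"translation":[0,-1,-5.5],"spin":-4},{"translation":[0,-1,-3],"spin":-3},{"translation":[0,0,0],"spin":0},{"translation":[0,0,0],"spin":0}]' 0 30; python3 st.py 0.615 0.17 0.2 5.3; python3 w.py w2
```

```text
time: 2.7
ee_pos: [0.6021, 0.1617, 0.2334]
eef_rot: [0.469, 0.533, -0.47, 0.524]
ft_force: [0.4, -0.6, -0.4]
width: 0.0872
t 2.70 pos [0.6021 0.1617 0.2334] w 0.0872 F [ 0.4 -0.6 -0.4]
toolx [-0.01    0.0079 -0.9999] y-axis heading 6.76 z-axis heading -83.25 j7 -0.38
shift tool cm [ 3.33  1.41 -0.64]
world ccw turn needed -1.46 -> spin 1.46
```

View pics/w2.png

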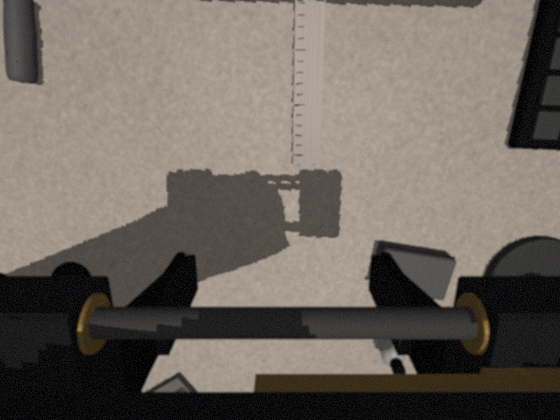

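The blade's tip is at about (292–317,165) and it runs up to the shelf edge at row 0. I'll measure its line now, then lower and measure its height from a second view.

```bash
python3 -m inch '[{"translation":[4,1.3,2],"spin":1.5},{"translation":[3,0,0],"spin":0},{"translation":[0,0,0],"spin":0},{"translation":[0,0,0],"spin":0}]' 0 30; python3 w.py w3
python3 - <<'E'
import cv2
a=cv2.imread("pics/w2.png")[0:200,230:380];b=cv2.imread("pics/w3.png")[0:250,200:400]
cv2.imwrite("pics/w2c.png",cv2.resize(a,None,fx=3,fy=3));cv2.imwrite("pics/w3c.png",cv2.resize(b,None,fx=2.4,fy=2.4))
E
```

```text
time: 3.25
ee_pos: [0.6197, 0.1369, 0.1629]
eef_rot: [0.479, 0.523, -0.479, 0.516]
ft_force: [-0.8, 0.2, 0.4]
width: 0.0872
```

View pics/w2c.png

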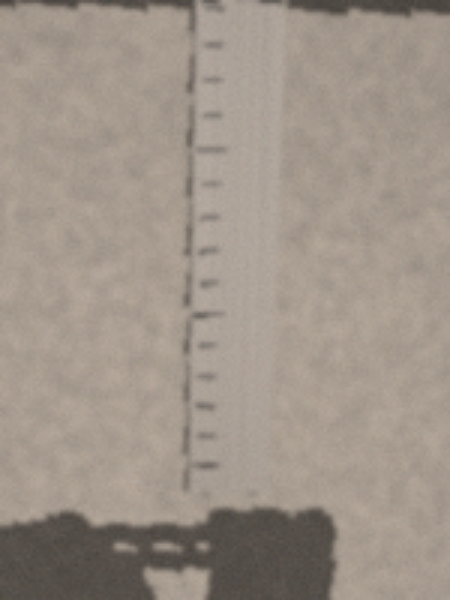

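View pics/w3c.png

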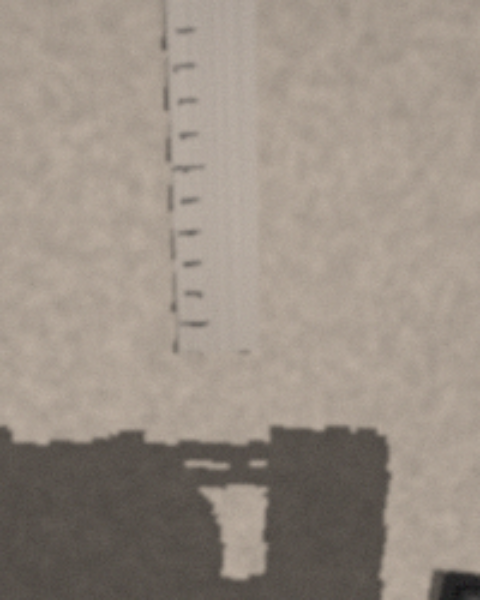

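```bash
cat >> h.py <<'E'
import json
def wc(n): return wfc("wrist",json.load(open(f"pics/{n}.json")))
E
python3 - <<'E'
from h import *
a=wc("w2");b=wc("w3")
A=lambda x,y:(230+x/3,y/3)
B=lambda x,y:(200+x/2.4,y/2.4)
print("tip outer",tri(a,A(190,490),b,B(178,351)),"inner",tri(a,A(268,490),b,B(257,351)))
print("tick5cm-ish",tri(a,A(205,315),b,B(188,167)))
for n,c,P,pts in(("w2",a,A,((196,8),(190,490),(287,8),(268,490))),("w3",b,B,((168,10),(178,351),(254,10),(257,351)))):
  q=[plane(c,P(*p),.008) for p in pts];print(n,[x.round(4) for x in q])
  for i in(0,2):
    d=q[i+1]-q[i];print(" heading",np.degrees(np.arctan2(d[1],d[0])))
E
python3 st.py 0.615 0.21 0.02 5.5
```

```text
tip outer (array([0.60808262, 0.18254892, 0.01398196]), np.float64(0.0009407312723150426)) inner (array([ 0.63637917,  0.18278333, -0.00413364]), np.float64(0.0014521780041897344))
tick5cm-ish (array([0.60622509, 0.24070192, 0.01080878]), np.float64(0.0007296231999869732))
w2 [array([0.5913, 0.3297, 0.008 ]), array([0.6086, 0.182 , 0.008 ]), array([0.619, 0.333, 0.008]), array([0.6355, 0.1852, 0.008 ])]
 heading -83.33784470354574
 heading -83.64063461196992
w3 [array([0.5966, 0.286 , 0.008 ]), array([0.6077, 0.1814, 0.008 ]), array([0.6233, 0.2882, 0.008 ]), array([0.635 , 0.1837, 0.008 ])]
 heading -83.96798379785494
 heading -83.582740407961
t 3.30 pos [0.6197 0.137  0.1629] w 0.0868 F [ 0.5  0.2 -0.3]
toolx [-0.0073  0.0063 -1.    ] y-axis heading 4.64 z-axis heading -85.36 j7 -0.40
shift tool cm [14.34  0.22 -7.22]
world ccw turn needed 0.86 -> spin -0.86
```

```bash
python3 -m inch '[{"translation":[0,0.2,-4],"spin":-1.7},{"translation":[0,0.2,-4],"spin":0},{"translation":[3,0,0],"spin":0},{"translation":[3,0,0],"spin":0},{"translation":[2,0,0],"spin":0},{"translation":[0,0,0],"spin":0}]' 0 30; python3 st.py 0.6176 0.2178 0.02 6.4
```

```text
time: 4.05
ee_pos: [0.6201, 0.2206, 0.0903]
eef_rot: [0.476, 0.527, -0.469, 0.525]
ft_force: [-0.1, 0.8, 1.2]
width: 0.0869
t 4.05 pos [0.6201 0.2206 0.0903] w 0.0869 F [-0.1  0.8  1.2]
toolx [ 0.0044  0.0093 -0.9999] y-axis heading 6.24 z-axis heading -83.76 j7 -0.53
shift tool cm [ 7.03 -0.32  0.31]
world ccw turn needed 0.16 -> spin -0.16
```

```bash
python3 -m inch '[{"translation":[3,-0.3,0.3],"spin":0},{"translation":[2.5,0,0],"spin":0},{"translation":[1,0,0],"spin":0},{"translation":[0,0,0],"spin":0}]' 0 30; python3 st.py 0.6176 0.2178 0.02 6.4
```

```text
time: 4.55
ee_pos: [0.6219, 0.2182, 0.0302]
eef_rot: [0.479, 0.525, -0.467, 0.527]
ft_force: [-0.3, -1.0, 0.8]
width: 0.0872
t 4.55 pos [0.6219 0.2182 0.0302] w 0.0872 F [-0.3 -1.   0.8]
toolx [ 0.0126  0.0116 -0.9999] y-axis heading 6.11 z-axis heading -83.88 j7 -0.56
shift tool cm [ 1.02 -0.44  0.01]
world ccw turn needed 0.29 -> spin -0.29
```

```bash
python3 -m inch '[{"translation":[1.0,-0.4,0],"spin":-0.3},{"translation":[0.1,0,0],"spin":0},{"translation":[0,0,0],"spin":0}]' 0 30; python3 st.py 0.6176 0.2178 0.02 6.4; python3 w.py w4
```

```text
time: 4.92
ee_pos: [0.6191, 0.2185, 0.0211]
eef_rot: [0.478, 0.526, -0.464, 0.528]
ft_force: [0.7, 0.1, 0.2]
width: 0.0868
t 4.92 pos [0.6191 0.2185 0.0211] w 0.0868 F [0.7 0.1 0.2]
toolx [ 0.0158  0.0126 -0.9998] y-axis heading 6.42 z-axis heading -83.57 j7 -0.56
shift tool cm [ 0.11 -0.16  0.05]
world ccw turn needed -0.02 -> spin 0.02
```

View pics/w4.png

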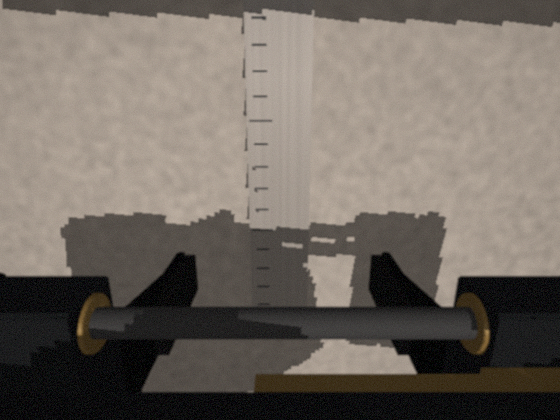

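The blade runs between the fingers (fingers at cols ~190 and 375, blade ~250–310). Closing.

```bash
python3 -m inch '[{"translation":[0.15,-0.1,0],"spin":0},{"translation":[0,0,0],"spin":0},{"translation":[0,0,0],"spin":0},{"translation":[0,0,0],"spin":0},{"translation":[0,0,0],"spin":0},{"translation":[0,0,0],"spin":0}]' 1 25; python3 st.py
```

```text
time: 5.72
ee_pos: [0.6183, 0.2185, 0.0199]
eef_rot: [0.478, 0.526, -0.464, 0.528]
ft_force: [-1.1, -0.2, -0.4]
width: 0.0348
t 5.72 pos [0.6183 0.2185 0.0199] w 0.0348 F [-1.1 -0.2 -0.4]
toolx [ 0.0162  0.0127 -0.9998] y-axis heading 6.42 z-axis heading -83.57 j7 -0.57
```

```bash
python3 -m inch '[{"translation":[0,0,0],"spin":0},{"translation":[0,0,0],"spin":0},{"translation":[0,0,0],"spin":0}]' 1 25; python3 st.py
```

```text
time: 6.1
ee_pos: [0.6182, 0.2184, 0.0199]
eef_rot: [0.478, 0.526, -0.464, 0.529]
ft_force: [-0.2, 0.1, 1.1]
width: 0.0277
t 6.10 pos [0.6182 0.2184 0.0199] w 0.0277 F [-0.2  0.1  1.1]
toolx [ 0.0162  0.0126 -0.9998] y-axis heading 6.43 z-axis heading -83.56 j7 -0.56
```

```bash
python3 -m inch '[{"translation":[-0.02,0,1],"spin":0},{"translation":[-0.02,0,2],"spin":0},{"translation":[-0.02,0,2.5],"spin":0},{"translation":[-0.02,0,2.5],"spin":0}]' 1 25; python3 st.py
```

```text
time: 6.6
ee_pos: [0.6273, 0.1364, 0.0199]
eef_rot: [0.478, 0.527, -0.463, 0.529]
ft_force: [-0.1, 2.3, 1.3]
width: 0.0273
t 6.60 pos [0.6273 0.1364 0.0199] w 0.0273 F [-0.1  2.3  1.3]
toolx [ 0.0163  0.0144 -0.9998] y-axis heading 6.58 z-axis heading -83.41 j7 -0.43
```

```bash
python3 -m inch '[{"translation":[-0.02,0,2.5],"spin":0},{"translation":[-0.02,0,2.5],"spin":0},{"translation":[-0.02,0,2],"spin":0},{"translation":[0,0,1],"spin":0},{"translation":[0,0,0],"spin":0}]' 1 25; python3 st.py; python3 w.py w5
python3 - <<'E'
from h import *
cv2.imwrite("pics/t5.png",cv2.cvtColor(optics.camera("top"),cv2.COLOR_RGB2BGR)); cv2.imwrite("pics/s5.png",cv2.cvtColor(optics.camera("scene"),cv2.COLOR_RGB2BGR))
E
```

```text
time: 7.22
ee_pos: [0.6372, 0.0459, 0.0199]
eef_rot: [0.48, 0.525, -0.465, 0.528]
ft_force: [-0.2, -1.2, 0.7]
width: 0.0274
t 7.22 pos [0.6372 0.0459 0.0199] w 0.0274 F [-0.2 -1.2  0.7]
toolx [ 0.0171  0.0123 -0.9998] y-axis heading 6.18 z-axis heading -83.81 j7 -0.29
```

View pics/w5.png

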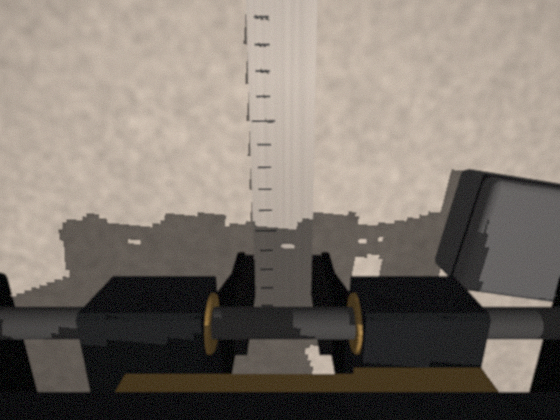

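View pics/s5.png

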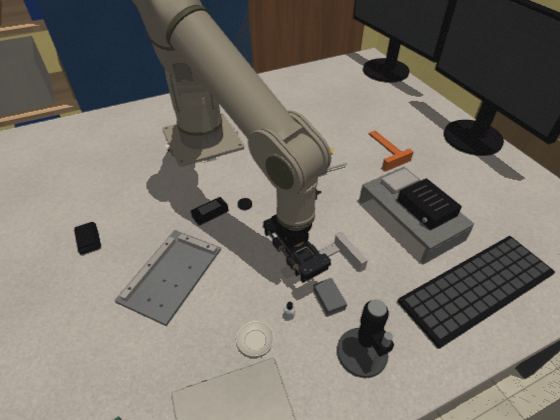

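The stock is now out, well clear of the shelf (scene (350,250)). The slide box is close to the right finger, so I check the room before opening, and open only partway.

```bash
python3 - <<'E'
from h import *
c=wc("w5")
for p in((482,170),(455,168),(440,265),(455,275),(558,298)): print(p,plane(c,p,0.0).round(3),plane(c,p,.03).round(3))
E
python3 -m inch '[{"translation":[0,0,0],"spin":0},{"translation":[0,0,0],"spin":0},{"translation":[0,0,0],"spin":0},{"translation":[0,0,0],"spin":0}]' 0.5 25; python3 st.py
```

```text
(482, 170) [0.726 0.107 0.   ] [0.708 0.111 0.03 ]
(455, 168) [0.713 0.106 0.   ] [0.697 0.11  0.03 ]
(440, 265) [0.718 0.056 0.   ] [0.701 0.069 0.03 ]
(455, 275) [0.727 0.052 0.   ] [0.708 0.065 0.03 ]
(558, 298) [0.785 0.044 0.   ] [0.756 0.059 0.03 ]
time: 7.88
ee_pos: [0.6364, 0.0503, 0.0196]
eef_rot: [0.479, 0.526, -0.463, 0.528]
ft_force: [-0.2, 0.0, -0.3]
width: 0.0429
t 7.88 pos [0.6364 0.0503 0.0196] w 0.0429 F [-0.2  0.  -0.3]
toolx [ 0.0164  0.0141 -0.9998] y-axis heading 6.46 z-axis heading -83.53 j7 -0.29
```

```bash
python3 -m inch '[{"translation":[-1,0,0],"spin":0},{"translation":[-3,0,0],"spin":0},{"translation":[-4,0,0],"spin":0},{"translation":[-5,0,0],"spin":0},{"translation":[-3,0,0],"spin":0},{"translation":[0,0,0],"spin":0},{"translation":[0,0,0],"spin":0}]' 0.5 25; python3 st.py;python3 w.py w6;python3 - <<'E'
from h import *
cv2.imwrite("pics/t6.png",cv2.cvtColor(optics.camera("top"),cv2.COLOR_RGB2BGR)); cv2.imwrite("pics/s6.png",cv2.cvtColor(optics.camera("scene"),cv2.COLOR_RGB2BGR))
E
```

```text
time: 8.75
ee_pos: [0.6334, 0.0485, 0.1878]
eef_rot: [0.479, 0.526, -0.463, 0.529]
ft_force: [0.1, -0.2, -1.0]
width: 0.0435
t 8.75 pos [0.6334 0.0485 0.1878] w 0.0435 F [ 0.1 -0.2 -1. ]
toolx [ 0.0177  0.0145 -0.9997] y-axis heading 6.51 z-axis heading -83.47 j7 -0.21
```

View pics/w6.png

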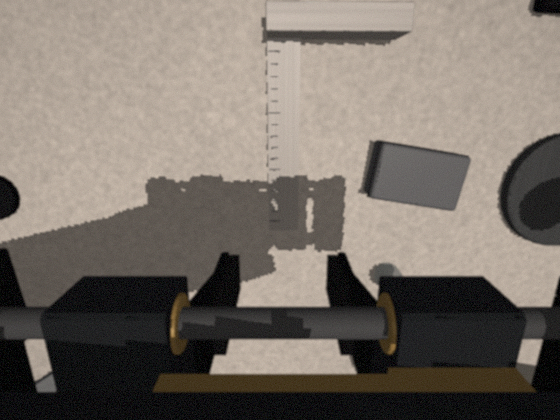

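View pics/s6.png

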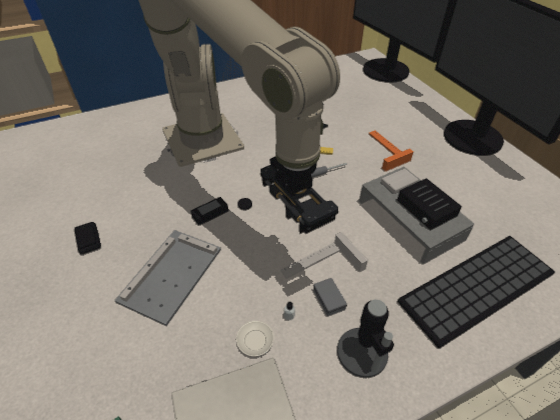

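The square lies flat, fully out: in the wrist view the stock's top face is ~(266–411, 3–31) and the blade runs down to ~(285,230). I measure the stock from the wrist, top and scene views.

Run:
```python
import cv2
a=cv2.imread("pics/w6.png")[0:250,240:430];b=cv2.imread("pics/s6.png")[220:290,270:390];c=cv2.imread("pics/t6.png")[130:230,180:320]
cv2.imwrite("pics/w6c.png",cv2.resize(a,None,fx=2.4,fy=2.4,interpolation=2));cv2.imwrite("pics/s6c.png",cv2.resize(b,None,fx=5,fy=5,interpolation=2));cv2.imwrite("pics/t6c.png",cv2.resize(c,None,fx=5,fy=5,interpolation=2))
```

```text
(no output)
```

View pics/w6c.png

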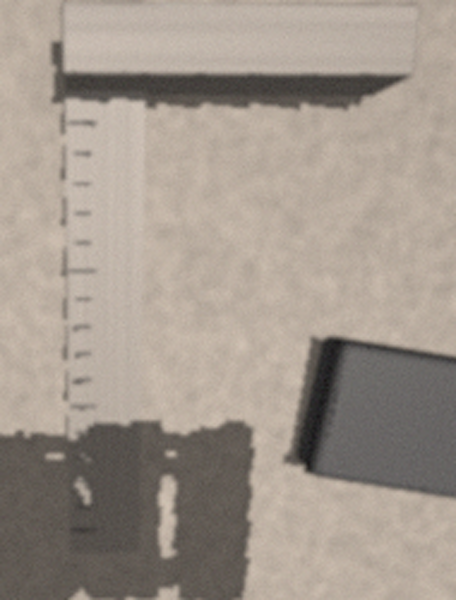

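View pics/s6c.png

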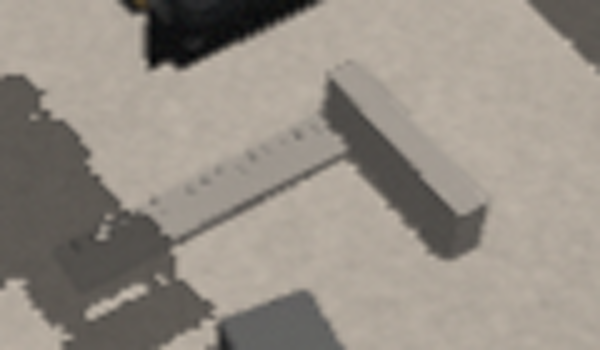

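View pics/t6c.png

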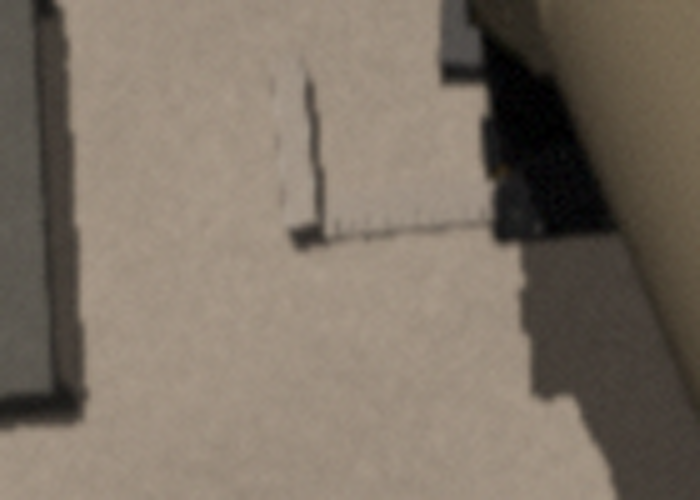

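Run:
```python
from h import *
w=wc("w6");s=wfc("scene");t=wfc("top")
W=lambda x,y:(240+x/2.4,y/2.4);S=lambda x,y:(270+x/5,220+y/5);T=lambda x,y:(180+x/5,130+y/5)
# stock top corners: near-corner inner(x20,y0), inner far (x20,y110), outer (x0,y110)
for n,a,b,c in(("in0",(65,73),(328,80),(320,222)),("in110",(411,73),(457,213),(308,70)),("out110",(417,6),(487,203),(275,60)),("out0",(65,4),(350,62),(290,228))):
  print(n,"w-s",tri(w,W(*a),s,S(*b)),"\n   w-t",tri(w,W(*a),t,T(*c)),"w@.04",plane(w,W(*a),.04).round(4),"s@.04",plane(s,S(*b),.04).round(4))
q=[plane(w,W(*a),.04) for a in((65,73),(411,73),(65,4),(417,6))]
for i,j in((0,1),(2,3)): d=q[j]-q[i];print("y heading",np.degrees(np.arctan2(d[1],d[0])),np.linalg.norm(d))
q=[plane(w,W(*a),.008) for a in((68,105),(70,552),(146,105),(140,552))]
print(np.round(q,4))
for i,j in((0,1),(2,3)): d=q[j]-q[i];print("x heading",np.degrees(np.arctan2(d[1],d[0])))
```

```text
in0 w-s (array([0.60869069, 0.18057242, 0.02956708]), np.float64(0.0005734180690046136)) 
   w-t (array([0.60902668, 0.17774516, 0.04148028]), np.float64(0.0022089456708589725)) w@.04 [0.6092 0.1791 0.04  ] s@.04 [0.6157 0.1749 0.04  ]
in110 w-s (array([0.71659035, 0.19120592, 0.03817917]), np.float64(0.002211714381959483)) 
   w-t (array([0.70505385, 0.18606451, 0.05824823]), np.float64(0.01092905854291888)) w@.04 [0.7165 0.1919 0.04  ] s@.04 [0.7174 0.1891 0.04  ]
out110 w-s (array([0.71552181, 0.21060434, 0.03421872]), np.float64(0.0026175136852711013)) 
   w-t (array([0.70737115, 0.20503039, 0.05745692]), np.float64(0.0026115757135171656)) w@.04 [0.7142 0.2103 0.04  ] s@.04 [0.7186 0.206  0.04  ]
out0 w-s (array([0.60610464, 0.19742983, 0.03355644]), np.float64(0.0043457602915203935)) 
   w-t (array([0.60655538, 0.19677893, 0.03795986]), np.float64(0.0034838396492695056)) w@.04 [0.6073 0.198  0.04  ] s@.04 [0.6099 0.1918 0.04  ]
y heading 6.812033264337397 0.10797981480603741
y heading 6.5925980080986735 0.10761663755500213
[[0.61   0.1746 0.008 ]
 [0.6279 0.0104 0.008 ]
 [0.6369 0.1778 0.008 ]
 [0.656  0.0135 0.008 ]]
x heading -83.77227190905239
x heading -83.36825187989346
```

Stock measurements agree with expectation: top ~0.04 m, length 108 mm, headings 6.7°/-83.4°. Grip point is (0.656, 0.194). Turning the jaws across the stock.

```bash
python3 -m inch '[{"translation":[0,0,-3],"spin":9},{"translation":[0,0,0],"spin":10},{"translation":[0,0,0],"spin":10},{"translation":[0,0,0],"spin":10},{"translation":[0,0,0],"spin":10},{"translation":[0,0,0],"spin":10},{"translation":[0,0,0],"spin":10},{"translation":[0,0,0],"spin":10},{"translation":[0,0,0],"spin":8},{"translation":[0,0,0],"spin":0},{"translation":[0,0,0],"spin":0}]' 0.3 25; python3 st.py .656 .1937 .15 -83.4
```

```text
time: 10.28
ee_pos: [0.6247, 0.0788, 0.1753]
eef_rot: [-0.705, -0.048, 0.706, -0.038]
ft_force: [-0.5, 0.0, 0.2]
width: 0.0611
t 10.28 pos [0.6247 0.0788 0.1753] w 0.0611 F [-0.5  0.   0.2]
toolx [-0.0026  0.0138 -0.9999] y-axis heading -83.01 z-axis heading -173.01 j7 -1.75
shift tool cm [  2.68 -10.99  -4.5 ]
world ccw turn needed -0.39 -> spin 0.39
```

```bash
python3 -m inch '[{"translation":[0,-4,-1.5],"spin":0.4},{"translation":[0,-4,-1.5],"spin":0},{"translation":[0,-3,-1.5],"spin":0},{"translation":[2,0,0],"spin":0},{"translation":[0,0,0],"spin":0},{"translation":[0,0,0],"spin":0}]' 0.3 25; python3 st.py .656 .1937 .15 -83.4;python3 w.py w7
```

```text
time: 11.02
ee_pos: [0.6569, 0.1933, 0.1542]
eef_rot: [-0.704, -0.048, 0.707, -0.039]
ft_force: [-0.7, -0.5, 0.2]
width: 0.0613
t 11.03 pos [0.6569 0.1933 0.1542] w 0.0613 F [-0.7 -0.5  0.2]
toolx [-0.0052  0.0122 -0.9999] y-axis heading -82.93 z-axis heading -172.92 j7 -1.93
shift tool cm [ 0.42 -0.05  0.08]
world ccw turn needed -0.47 -> spin 0.47
```

View pics/w7.png

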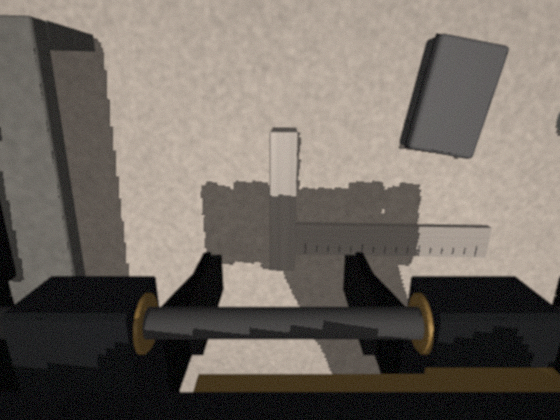

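The stock is centred between the jaws (cols ~270–298, rows 128–268); I check its lateral position here before descending.

Run:
```python
from h import *
w=wc("w7")
a=cv2.imread("pics/w7.png")[115:285,250:320];cv2.imwrite("pics/w7c.png",cv2.resize(a,None,fx=3.4,fy=3.4,interpolation=2))
print([proj(w,p).round(1) for p in((.656,.1937,.04),(.6073,.198,.04),(.6073,.198,0))])
```

```text
[array([283.3, 212.7]), array([270.4, 269.1]), array([272.4, 248.7])]
```

View pics/w7c.png

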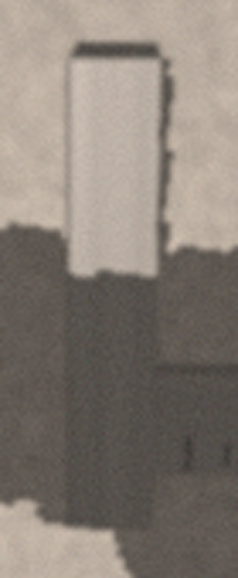

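```bash
python3 -m inch '[{"translation":[2,0,0.1],"spin":0.5},{"translation":[3,0.1,0],"spin":0},{"translation":[3,0,0],"spin":0},{"translation":[1.5,0,0],"spin":0},{"translation":[0.7,0,0],"spin":0},{"translation":[0,0,0],"spin":0}]' 0.3 25; python3 st.py .656 .1937 .0375 -83.4
```

```text
time: 11.82
ee_pos: [0.6557, 0.1893, 0.0473]
eef_rot: [-0.705, -0.042, 0.707, -0.035]
ft_force: [0.1, 0.7, 0.8]
width: 0.0609
t 11.82 pos [0.6557 0.1893 0.0473] w 0.0609 F [0.1 0.7 0.8]
toolx [-0.004   0.0106 -0.9999] y-axis heading -83.74 z-axis heading -173.74 j7 -1.96
shift tool cm [ 0.99 -0.42 -0.08]
world ccw turn needed 0.34 -> spin -0.34
```

```bash
python3 -m inch '[{"translation":[0.5,-0.4,0],"spin":-0.3},{"translation":[0.5,0,0],"spin":0},{"translation":[0,0,0],"spin":0}]' 0.3 25; python3 st.py .656 .1937 .0375 -83.4;python3 w.py w8
```

```text
time: 12.2
ee_pos: [0.6563, 0.1943, 0.0388]
eef_rot: [-0.706, -0.045, 0.706, -0.036]
ft_force: [0.2, 0.1, -0.3]
width: 0.061
t 12.20 pos [0.6563 0.1943 0.0388] w 0.0610 F [ 0.2  0.1 -0.3]
toolx [-0.001   0.0117 -0.9999] y-axis heading -83.41 z-axis heading -173.41 j7 -1.97
shift tool cm [0.13 0.06 0.04]
world ccw turn needed 0.01 -> spin -0.01
```

View pics/w8.png

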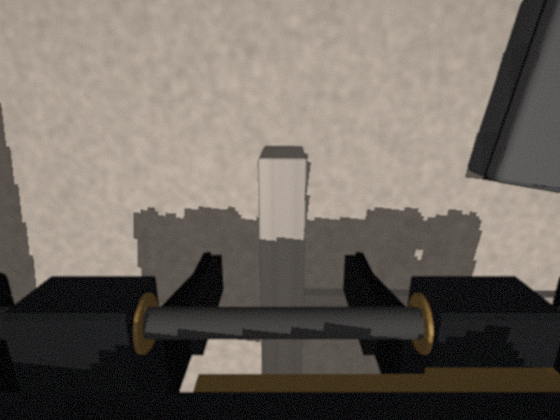

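The stock is centred between the fingers (258–306 against fingers 222/345). Closing.

```bash
python3 -m inch '[{"translation":[0.1,0,0],"spin":0},{"translation":[0,0,0],"spin":0},{"translation":[0,0,0],"spin":0},{"translation":[0,0,0],"spin":0},{"translation":[0,0,0],"spin":0},{"translation":[0,0,0],"spin":0},{"translation":[0,0,0],"spin":0}]' 1 40; python3 st.py
```

```text
time: 13.12
ee_pos: [0.6568, 0.1945, 0.0387]
eef_rot: [0.706, 0.045, -0.706, 0.036]
ft_force: [0.4, 1.2, -0.2]
width: 0.0198
t 13.12 pos [0.6568 0.1945 0.0387] w 0.0198 F [ 0.4  1.2 -0.2]
toolx [ 3.000e-04  1.210e-02 -9.999e-01] y-axis heading -83.42 z-axis heading -173.43 j7 -1.97
```

```bash
python3 -m inch '[{"translation":[-1,0,0],"spin":0},{"translation":[-2,0,0],"spin":0},{"translation":[-3,0,0],"spin":0},{"translation":[-3,0,0],"spin":0},{"translation":[-2,0,0],"spin":0},{"translation":[0,0,0],"spin":0}]' 1 40
python3 - <<'E'
from h import *
t=wfc("top");s=wfc("scene")
T=lambda p:(325+p[0]/5,155+p[1]/5);S=lambda p:(110+p[0]/5,225+p[1]/5)
L=[((275,380),(285,94)),((365,300),(197,201)),((456,222),(97,317))];H=[((185,372),(388,67)),((112,290),(490,107))]
for n,f in(("top",lambda a:plane(t,T(a[0]),.028)),("scene",lambda a:plane(s,S(a[1]),.028)),("tri",lambda a:tri(t,T(a[0]),s,S(a[1]))[0])):
  l=np.array([f(a)[:2] for a in L]);h=np.array([f(a)[:2] for a in H])
  d=l[2]-l[0];e=h[1]-h[0];aL=np.degrees(np.arctan2(d[1],d[0]));aS=np.degrees(np.arctan2(e[1],e[0]))-90
  a=np.radians((2*aL+aS)/3);x=np.array([np.cos(a),np.sin(a)]);y=np.array([-x[1],x[0]])
  px=(h@x).mean()+.008;py=(l@y).mean()+.008
  print(n,aL,aS,"corner",px*x+py*y)
E
python3 st.py 0.34 -0.28 .2 -49.8
```

```text
time: 13.88
ee_pos: [0.6569, 0.1933, 0.1579]
eef_rot: [0.707, 0.045, -0.705, 0.036]
ft_force: [0.1, -0.5, -3.0]
width: 0.0193
top -49.648539393909175 -49.5539748414614 corner [ 0.42548075 -0.20555064]
scene -49.93192356528673 -50.35386360588092 corner [ 0.42980649 -0.20392077]
tri -49.678605564665375 -50.052499694727345 corner [ 0.42641471 -0.20500245]
t 13.88 pos [0.6569 0.1933 0.1579] w 0.0193 F [ 0.1 -0.5 -3. ]
toolx [ 0.0026  0.0132 -0.9999] y-axis heading -83.41 z-axis heading -173.41 j7 -1.94
shift tool cm [-4.92 43.33 36.9 ]
world ccw turn needed 33.61 -> spin -33.61
```

```bash
python3 -m inch '[{"translation":[0,1,2],"spin":-1.5},{"translation":[0,2.6,3.7],"spin":-2.8},{"translation":[0,2.6,3.7],"spin":-2.8},{"translation":[0,2.6,3.7],"spin":-2.8},{"translation":[0,2.6,3.7],"spin":-2.8},{"translation":[0,2.6,3.7],"spin":-2.8},{"translation":[0,2.6,3.7],"spin":-2.8},{"translation":[0,2.6,3.7],"spin":-2.8},{"translation":[0,2.6,3.7],"spin":-2.8},{"translation":[0,2.6,3.7],"spin":-2.8},{"translation":[0,2.6,3.7],"spin":-2.8},{"translation":[0,1,2],"spin":-2},{"translation":[0,0,0],"spin":0},{"translation":[0,0,0],"spin":0}]' 1 40;python3 st.py 0.379 -0.259 .2 -49.8;python3 w.py w9
```

```text
time: 15.62
ee_pos: [0.3647, -0.2215, 0.1468]
eef_rot: [0.667, 0.242, -0.666, 0.231]
ft_force: [0.2, -0.3, -1.9]
width: 0.0195
t 15.62 pos [ 0.3647 -0.2215  0.1468] w 0.0195 F [ 0.2 -0.3 -1.9]
toolx [-0.0036  0.0145 -0.9999] y-axis heading -50.90 z-axis heading -140.90 j7 -0.43
shift tool cm [-5.38  3.74  1.22]
world ccw turn needed 1.10 -> spin -1.10
```

View pics/w9.png

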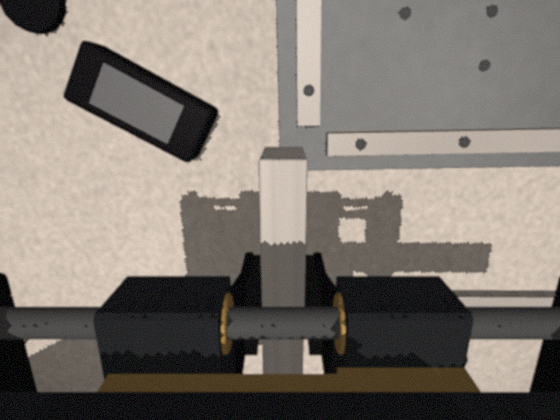

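The stage corner is clear: short fence at cols ~297–321, long fence at rows ~131–155, adapter at (140,100). I take a second view, shifted up and sideways, for the height.

```bash
python3 -m inch '[{"translation":[-2,3,0],"spin":-1},{"translation":[-2,2,0],"spin":0},{"translation":[0,0,0],"spin":0},{"translation":[0,0,0],"spin":0}]' 1 40;python3 st.py 0.379 -0.259 .2 -49.8;python3 w.py w10
python3 - <<'E'
import cv2
cv2.imwrite("pics/w9c.png",cv2.resize(cv2.imread("pics/w9.png")[0:190,260:460],None,fx=3,fy=3,interpolation=2))
cv2.imwrite("pics/w10c.png",cv2.resize(cv2.imread("pics/w10.png")[0:230,160:430],None,fx=2.6,fy=2.6,interpolation=2))
E
```

```text
time: 16.18
ee_pos: [0.3983, -0.2567, 0.1854]
eef_rot: [0.663, 0.251, -0.663, 0.238]
ft_force: [-1.0, -0.8, -2.9]
width: 0.0198
t 16.18 pos [ 0.3983 -0.2567  0.1854] w 0.0198 F [-1.  -0.8 -2.9]
toolx [-0.0061  0.0165 -0.9998] y-axis heading -49.52 z-axis heading -139.53 j7 -0.38
shift tool cm [-1.45 -1.1   1.61]
world ccw turn needed -0.28 -> spin 0.28
```

View pics/w9c.png

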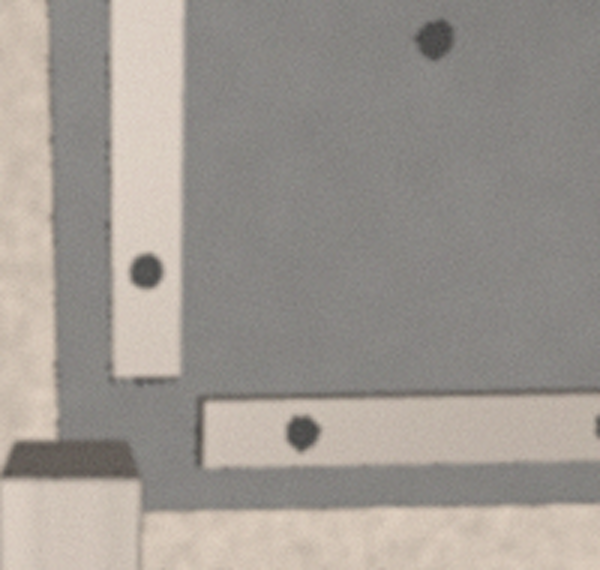

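View pics/w10c.png

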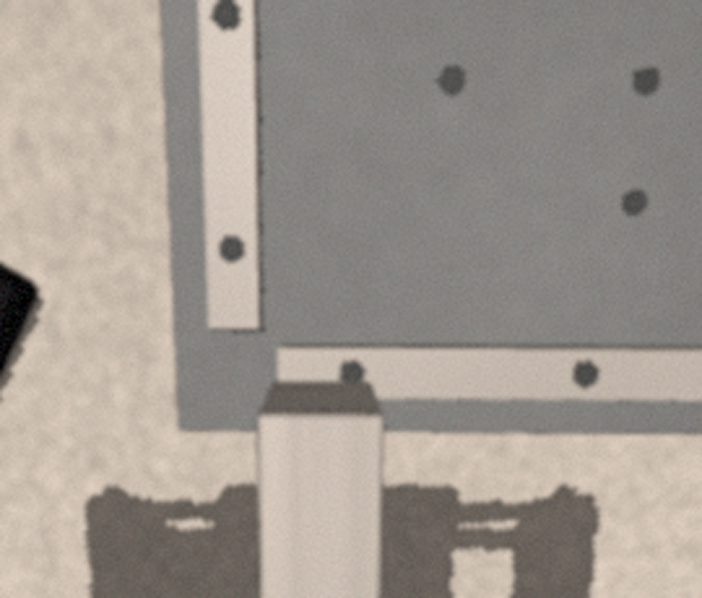

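Run:
```python
from h import *
a=wc("w9");b=wc("w10")
A=lambda x,y:(260+x/3,y/3);B=lambda x,y:(160+x/2.6,y/2.6)
for n,p,q in(("Shole",(146,271),(231,248)),("Lhole",(302,433),(351,372)),("Send",(181,377),(259,327)),("Lend",(204,400),(278,350)),("platehole",(434,40),(452,80)),("platecorner",(60,512),(180,430))): print(n,[np.round(v,4) for v in tri(a,A(*p),b,B(*q))])
z=.028
for n,c,P,sp,lp in(("w9",a,A,((187,0),(181,377)),((204,399),(600,393))),("w10",b,B,((253,0),(259,327)),((278,349),(700,348)))):
  s=[plane(c,P(*p),z)[:2] for p in sp];l=[plane(c,P(*p),z)[:2] for p in lp]
  e=s[0]-s[1];d=l[1]-l[0]
  aS=np.degrees(np.arctan2(e[1],e[0]))-90;aL=np.degrees(np.arctan2(d[1],d[0]))
  an=np.radians(-49.8);x=np.array([np.cos(an),np.sin(an)]);y=np.array([-x[1],x[0]])
  c0=np.mean([v@x for v in s])*x+np.mean([v@y for v in l])*y
  print(n,"aS %.2f aL %.2f"%(aS,aL),"corner",c0.round(4),"end gaps",[round((v-c0)@y,4) for v in s],[round((v-c0)@x,4) for v in l])
```

```text
Shole [array([ 0.4441, -0.1785,  0.0282]), np.float64(0.0)]
Lhole [array([ 0.4396, -0.2318,  0.0292]), np.float64(0.0003)]
Send [array([ 0.4312, -0.2004,  0.0288]), np.float64(0.0004)]
Lend [array([ 0.43  , -0.2091,  0.0266]), np.float64(0.0012)]
platehole [array([ 0.5266, -0.198 ,  0.01  ]), np.float64(0.0)]
platecorner [array([ 0.3834, -0.2013,  0.0061]), np.float64(0.0002)]
w9 aS -49.93 aL -49.86 corner [ 0.427  -0.2042] end gaps [np.float64(0.0854), np.float64(0.0053)] [np.float64(0.0055), np.float64(0.1003)]
w10 aS -49.44 aL -49.19 corner [ 0.4264 -0.204 ] end gaps [np.float64(0.0982), np.float64(0.0061)] [np.float64(0.0063), np.float64(0.1406)]
```

Stage corner at (0.427,-0.204), axes ~-49.6°, fence top 28 mm, plate ~12 mm: consistent with the given sizes. Going above it with ~12 mm clearance from both fences.

```bash
python3 st.py .4868 -.1816 .13 -49.6
```

```text
t 16.23 pos [ 0.3984 -0.2567  0.1856] w 0.0197 F [ 0.6 -0.1 -2. ]
toolx [-0.0058  0.0164 -0.9998] y-axis heading -49.52 z-axis heading -139.53 j7 -0.38
shift tool cm [  5.63   0.11 -11.57]
world ccw turn needed -0.08 -> spin 0.08
```

```bash
python3 -m inch '[{"translation":[0,0,-3],"spin":0},{"translation":[0,0,-4],"spin":0},{"translation":[1,0,-3],"spin":0},{"translation":[2,0,-1],"spin":0},{"translation":[2,0,0],"spin":0},{"translation":[0,0,0],"spin":0},{"translation":[0,0,0],"spin":0}]' 1 40;python3 st.py .4868 -.1816 .06 -49.6
```

```text
time: 17.1
ee_pos: [0.4801, -0.1772, 0.1317]
eef_rot: [-0.662, -0.253, 0.664, -0.238]
ft_force: [0.1, 0.1, -2.4]
width: 0.0198
t 17.10 pos [ 0.4801 -0.1772  0.1317] w 0.0198 F [ 0.1  0.1 -2.4]
toolx [-0.0109  0.0187 -0.9998] y-axis heading -49.37 z-axis heading -139.38 j7 -0.62
shift tool cm [ 7.15  0.92 -0.2 ]
world ccw turn needed -0.23 -> spin 0.23
```

```bash
python3 -m inch '[{"translation":[2,0.9,-0.1],"spin":0.2},{"translation":[3,0,-0.1],"spin":0},{"translation":[1.5,0,0],"spin":0},{"translation":[0,0,0],"spin":0},{"translation":[0,0,0],"spin":0}]' 1 40;python3 st.py .4868 -.1816 .055 -49.6; python3 w.py w11
```

```text
time: 17.73
ee_pos: [0.489, -0.1832, 0.0698]
eef_rot: [0.664, 0.249, -0.663, 0.238]
ft_force: [-0.0, -0.1, -1.5]
width: 0.0198
t 17.73 pos [ 0.489  -0.1832  0.0698] w 0.0198 F [-0.  -0.1 -1.5]
toolx [-0.0044  0.0157 -0.9999] y-axis heading -49.67 z-axis heading -139.68 j7 -0.64
shift tool cm [ 1.49 -0.24  0.07]
world ccw turn needed 0.07 -> spin -0.07
```

View pics/w11.png

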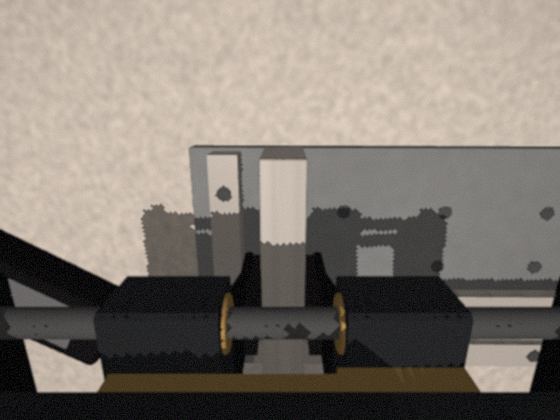

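```bash
python3 -m inch '[{"translation":[1,-0.1,0],"spin":0},{"translation":[0.4,0,0],"spin":0},{"translation":[0,0,0],"spin":0}]' 1 40;python3 st.py .4868 -.1816 .0507 -49.6; python3 -m inch '[{"translation":[0.25,0,0],"spin":0},{"translation":[0.2,0,0],"spin":0},{"translation":[0,0,0],"spin":0}]' 1 40;python3 st.py .4868 -.1816 .0507 -49.6
```

```text
time: 18.15
ee_pos: [0.4888, -0.1824, 0.0561]
eef_rot: [0.665, 0.249, -0.663, 0.238]
ft_force: [-1.2, 0.6, -2.7]
width: 0.0194
t 18.15 pos [ 0.4888 -0.1824  0.0561] w 0.0194 F [-1.2  0.6 -2.7]
toolx [-0.0026  0.0149 -0.9999] y-axis heading -49.67 z-axis heading -139.68 j7 -0.65
shift tool cm [ 0.54 -0.19  0.1 ]
world ccw turn needed 0.07 -> spin -0.07
time: 18.52
ee_pos: [0.4891, -0.1824, 0.0515]
eef_rot: [0.665, 0.249, -0.663, 0.239]
ft_force: [-0.9, 0.9, -0.3]
width: 0.0199
t 18.52 pos [ 0.4891 -0.1824  0.0515] w 0.0199 F [-0.9  0.9 -0.3]
toolx [-0.0022  0.0148 -0.9999] y-axis heading -49.67 z-axis heading -139.68 j7 -0.65
shift tool cm [ 0.09 -0.2   0.12]
world ccw turn needed 0.07 -> spin -0.07
```

The plate now carries the square (z 0.0515). Sliding toward both fences in small steps.

```bash
python3 -m inch '[{"translation":[0.05,-0.3,0.3],"spin":0},{"translation":[0.02,-0.3,0.3],"spin":0},{"translation":[0,-0.3,0.3],"spin":0},{"translation":[0,0,0],"spin":0}]' 1 40;python3 st.py .4699 -.1802 .0507 -49.6
```

```text
time: 19.02
ee_pos: [0.4759, -0.1814, 0.0514]
eef_rot: [0.665, 0.249, -0.662, 0.239]
ft_force: [-0.6, 1.0, -2.2]
width: 0.0198
t 19.02 pos [ 0.4759 -0.1814  0.0514] w 0.0198 F [-0.6  1.  -2.2]
toolx [-0.001   0.0142 -0.9999] y-axis heading -49.65 z-axis heading -139.66 j7 -0.64
shift tool cm [ 0.07 -0.48  0.38]
world ccw turn needed 0.05 -> spin -0.05
```

```bash
python3 -m inch '[{"translation":[0.07,-0.3,0.2],"spin":0},{"translation":[0.05,-0.15,0.15],"spin":0},{"translation":[0.05,-0.15,0.15],"spin":0}]' 1 40;python3 st.py .4699 -.1802 .0507 -49.6
```

```text
time: 19.4
ee_pos: [0.4715, -0.1802, 0.0513]
eef_rot: [0.667, 0.248, -0.66, 0.241]
ft_force: [6.2, 0.3, -1.0]
width: 0.0199
t 19.40 pos [ 0.4715 -0.1802  0.0513] w 0.0199 F [ 6.2  0.3 -1. ]
toolx [ 0.007   0.0127 -0.9999] y-axis heading -49.59 z-axis heading -139.59 j7 -0.64
shift tool cm [ 0.06 -0.1   0.13]
world ccw turn needed -0.01 -> spin 0.01
```

```bash
python3 -m inch '[{"translation":[0.05,-0.15,0.15],"spin":0},{"translation":[0.05,-0.15,0.15],"spin":0}]' 1 40;python3 st.py .4699 -.1802 .0507 -49.6
```

```text
time: 19.65
ee_pos: [0.4706, -0.1794, 0.0516]
eef_rot: [0.67, 0.247, -0.657, 0.242]
ft_force: [6.7, 0.4, -3.4]
width: 0.0198
t 19.65 pos [ 0.4706 -0.1794  0.0516] w 0.0198 F [ 6.7  0.4 -3.4]
toolx [ 0.0143  0.0121 -0.9998] y-axis heading -49.51 z-axis heading -139.51 j7 -0.64
shift tool cm [0.09 0.02 0.11]
world ccw turn needed -0.09 -> spin 0.09
```

Both fences are in contact (~4 and ~5 N), but the tool is tilting slightly; I press down a bit while holding.

```bash
python3 -m inch '[{"translation":[0.15,-0.08,0.05],"spin":0}]' 1 40;python3 st.py; python3 -m inch '[{"translation":[0.15,-0.08,0.05],"spin":0}]' 1 40;python3 st.py
```

```text
time: 19.77
ee_pos: [0.471, -0.1791, 0.0509]
eef_rot: [0.67, 0.247, -0.656, 0.243]
ft_force: [2.0, 0.6, 8.3]
width: 0.0195
t 19.77 pos [ 0.471  -0.1791  0.0509] w 0.0195 F [2.  0.6 8.3]
toolx [ 0.0169  0.0115 -0.9998] y-axis heading -49.49 z-axis heading -139.49 j7 -0.64
time: 19.9
ee_pos: [0.4712, -0.179, 0.0505]
eef_rot: [0.671, 0.246, -0.656, 0.244]
ft_force: [-0.0, -0.3, 13.9]
width: 0.0196
t 19.90 pos [ 0.4712 -0.179   0.0505] w 0.0196 F [-0.  -0.3 13.9]
toolx [ 0.0191  0.0107 -0.9998] y-axis heading -49.49 z-axis heading -139.48 j7 -0.64
```

```bash
python3 -m inch '[{"translation":[-0.05,0,0],"spin":0},{"translation":[0,0,0],"spin":0},{"translation":[0,0,0],"spin":0},{"translation":[0,0,0],"spin":0},{"translation":[0,0,0],"spin":0}]' 0.65 40;python3 st.py .4699 -.1802 .0507 -49.6; python3 w.py w12
python3 - <<'E'
from h import *
for n in("top","scene"): cv2.imwrite(f"pics/{n}12.png",cv2.cvtColor(optics.camera(n),cv2.COLOR_RGB2BGR))
cv2.imwrite("pics/s12c.png",cv2.resize(cv2.imread("pics/scene12.png")[215:330,110:240],None,fx=5,fy=5,interpolation=2))
E
```

```text
time: 20.52
ee_pos: [0.4696, -0.1789, 0.0503]
eef_rot: [0.67, 0.246, -0.657, 0.243]
ft_force: [-0.1, -0.6, 0.6]
width: 0.0305
t 20.52 pos [ 0.4696 -0.1789  0.0503] w 0.0305 F [-0.1 -0.6  0.6]
toolx [ 0.016   0.0115 -0.9998] y-axis heading -49.53 z-axis heading -139.53 j7 -0.64
shift tool cm [-0.04  0.12  0.06]
world ccw turn needed -0.07 -> spin 0.07
```

View pics/w12.png

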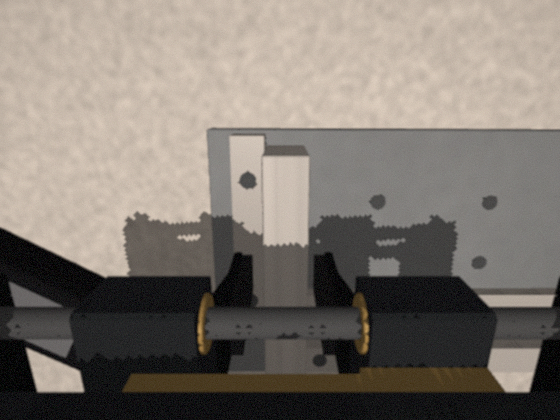

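View pics/s12c.png

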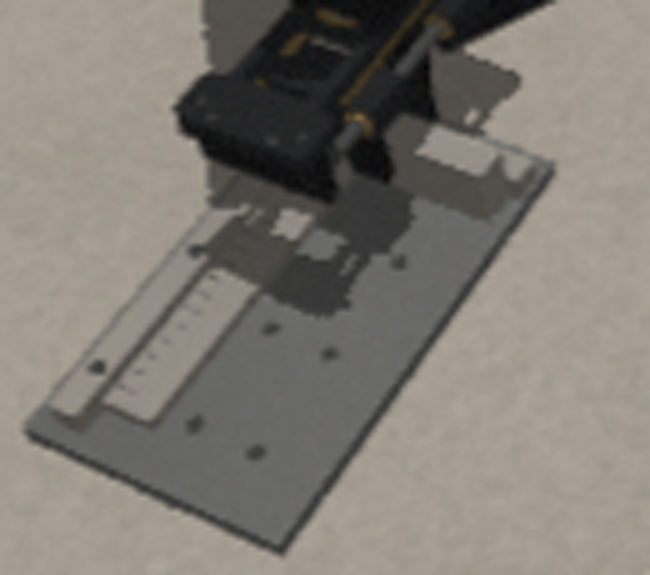

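Run:
```python
from h import *
s=wfc("scene");t=wfc("top");w=wc("w12")
a=np.radians(-49.7);x=np.array([np.cos(a),np.sin(a),0]);y=np.array([-x[1],x[0],0]);c=np.array([.4267,-.2041,.012]);z=np.array([0,0,1])
f=lambda u,v,h:c+u/1000*x+v/1000*y+h/1000*z
for n,p in(("tip out top",f(190,0,8)),("tip in top",f(190,28,8)),("tip in bot",f(190,28,0)),("fence end top",f(206,0,16)),("fence hole3",f(182,-8,16)),("stock free inner top",f(20,110,40)),("outer",f(0,110,40)),("sfence end",f(0,116,16))):
  q=proj(s,p);print(n,"crop",((q-[110,215])*5).round(0),"w",proj(w,p).round(1),"top",proj(t,p).round(1))
```

```text
tip out top crop [102. 395.] w [594.6 339.6] top [415.1 195.7]
tip in top crop [149. 416.] w [607.4 296.7] top [408.9 189. ]
tip in bot crop [154. 425.] w [595.3 289.5] top [408.  189.6]
fence end top crop [ 75. 413.] w [635.2 348.7] top [419.8 191.9]
fence hole3 crop [ 95. 367.] w [588.7 360.6] top [416.  198.8]
stock free inner top crop [481. 172.] w [311.  155.8] top [352.2 201.6]
outer crop [502. 144.] w [261.5 155.6] top [347.3 205.9]
sfence end crop [518. 177.] w [264.2 135.4] top [344.5 205.9]
```

The square sits in the corner within ~1 mm by this view. I re-grip with it lying flat and press again, lightly and longer.

```bash
python3 -m inch '[{"translation":[0,0.1,0],"spin":0},{"translation":[0,0,0],"spin":0},{"translation":[0,0,0],"spin":0},{"translation":[0,0,0],"spin":0},{"translation":[0,0,0],"spin":0}]' 1 40;python3 st.py .4699 -.1802 .0507 -49.6; python3 -m inch '[{"translation":[0.02,-0.1,0.1],"spin":0}]' 1 40;python3 st.py; python3 -m inch '[{"translation":[0.02,-0.1,0.1],"spin":0}]' 1 40;python3 st.py
```

```text
time: 21.3
ee_pos: [0.4704, -0.1798, 0.0504]
eef_rot: [0.67, 0.246, -0.657, 0.243]
ft_force: [-1.6, 0.9, 0.9]
width: 0.0196
t 21.30 pos [ 0.4704 -0.1798  0.0504] w 0.0196 F [-1.6  0.9  0.9]
toolx [ 0.0163  0.0113 -0.9998] y-axis heading -49.53 z-axis heading -139.53 j7 -0.63
shift tool cm [-0.03 -0.01  0.07]
world ccw turn needed -0.07 -> spin 0.07
time: 21.42
ee_pos: [0.47, -0.1798, 0.0505]
eef_rot: [0.671, 0.246, -0.656, 0.243]
ft_force: [7.5, -1.4, -2.9]
width: 0.0198
t 21.43 pos [ 0.47   -0.1798  0.0505] w 0.0198 F [ 7.5 -1.4 -2.9]
toolx [ 0.0186  0.011  -0.9998] y-axis heading -49.52 z-axis heading -139.52 j7 -0.63
time: 21.55
ee_pos: [0.47, -0.1798, 0.0506]
eef_rot: [0.672, 0.245, -0.655, 0.244]
ft_force: [7.4, -1.0, -4.8]
width: 0.0196
t 21.55 pos [ 0.47   -0.1798  0.0506] w 0.0196 F [ 7.4 -1.  -4.8]
toolx [ 0.0217  0.0104 -0.9997] y-axis heading -49.52 z-axis heading -139.52 j7 -0.63
```

About 5.6 N on the short fence and 5 N on the long one. Holding.

```bash
python3 -m inch '[{"translation":[0.04,-0.08,0.08],"spin":0},{"translation":[0.04,-0.08,0.08],"spin":0}]' 1 40;python3 st.py; python3 -m inch '[{"translation":[0.04,-0.07,0.07],"spin":0},{"translation":[0.04,-0.07,0.07],"spin":0}]' 1 40;python3 st.py
```

```text
time: 21.8
ee_pos: [0.4699, -0.1797, 0.0506]
eef_rot: [0.673, 0.245, -0.653, 0.245]
ft_force: [5.0, -1.1, -1.9]
width: 0.0193
t 21.80 pos [ 0.4699 -0.1797  0.0506] w 0.0193 F [ 5.  -1.1 -1.9]
toolx [ 0.0266  0.0096 -0.9996] y-axis heading -49.52 z-axis heading -139.50 j7 -0.63
time: 22.05
ee_pos: [0.4698, -0.1797, 0.0506]
eef_rot: [0.675, 0.244, -0.652, 0.246]
ft_force: [4.8, 0.6, -0.5]
width: 0.0198
t 22.05 pos [ 0.4698 -0.1797  0.0506] w 0.0198 F [ 4.8  0.6 -0.5]
toolx [ 0.0308  0.0089 -0.9995] y-axis heading -49.51 z-axis heading -139.49 j7 -0.63
```

```bash
python3 -m inch '[{"translation":[0,0,0],"spin":0},{"translation":[0,0,0],"spin":0},{"translation":[0,0,0],"spin":0},{"translation":[0,0,0],"spin":0}]' 0.6 40;python3 st.py; python3 -m inch '[{"translation":[-1,0,0],"spin":0},{"translation":[-2,0,0],"spin":0},{"translation":[-4,0,0],"spin":0},{"translation":[-4,0,0],"spin":0},{"translation":[-2,0,4],"spin":0},{"translation":[0,0,5],"spin":0},{"translation":[0,3,5],"spin":0},{"translation":[0,3,0],"spin":0},{"translation":[0,0,0],"spin":0},{"translation":[0,0,0],"spin":0}]' 0.6 40;python3 st.py .4 -.28 .19;python3 w.py w13
```

```text
time: 22.55
ee_pos: [0.4682, -0.1795, 0.05]
eef_rot: [0.674, 0.244, -0.653, 0.245]
ft_force: [-0.1, -0.3, 0.6]
width: 0.0344
t 22.55 pos [ 0.4682 -0.1795  0.05  ] w 0.0344 F [-0.1 -0.3  0.6]
toolx [ 0.0276  0.0094 -0.9996] y-axis heading -49.51 z-axis heading -139.50 j7 -0.63
time: 23.8
ee_pos: [0.3951, -0.3206, 0.1883]
eef_rot: [0.675, 0.244, -0.651, 0.247]
ft_force: [-0.5, 0.0, -0.5]
width: 0.0347
t 23.80 pos [ 0.3951 -0.3206  0.1883] w 0.0347 F [-0.5  0.  -0.5]
toolx [ 0.0324  0.0064 -0.9995] y-axis heading -49.39 z-axis heading -139.36 j7 -0.25
shift tool cm [-0.13 -2.76 -3.02]
```

View pics/w13.png

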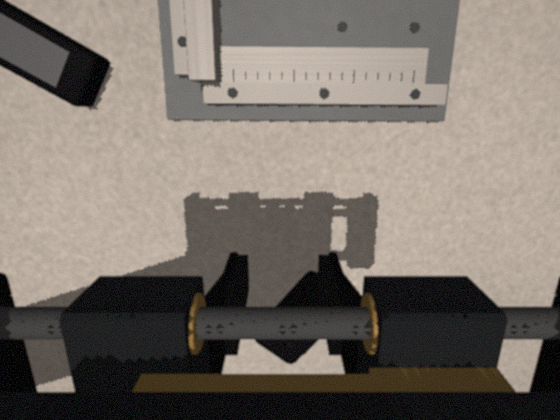

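The square lies in the corner: blade along the long fence (row ~83), stock along the short one (col ~188). I look from more directly above to judge the gaps.

```bash
python3 -m inch '[{"translation":[0,0,-3],"spin":0},{"translation":[0,0,-2],"spin":0},{"translation":[0,0,0],"spin":0},{"translation":[0,0,0],"spin":0}]' 0.6 40;python3 w.py w14;python3 - <<'E'
import cv2
cv2.imwrite("pics/w14c.png",cv2.resize(cv2.imread("pics/w14.png")[0:200,140:460],None,fx=2.5,fy=2.5,interpolation=2))
cv2.imwrite("pics/w14d.png",cv2.resize(cv2.imread("pics/w14.png")[60:190,140:300],None,fx=4.6,fy=4.6,interpolation=2))
E
```

```text
time: 24.35
ee_pos: [0.4329, -0.285, 0.1905]
eef_rot: [0.674, 0.245, -0.651, 0.248]
ft_force: [-0.8, -0.7, -0.3]
width: 0.0349
```

View pics/w14c.png

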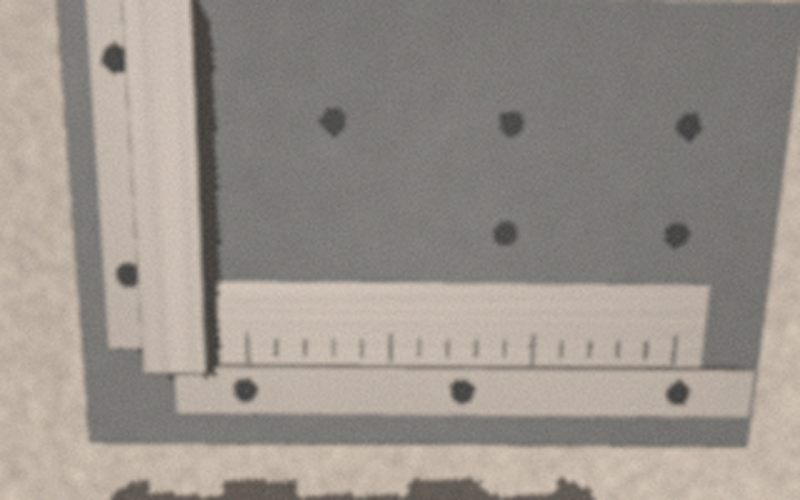

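View pics/w14d.png

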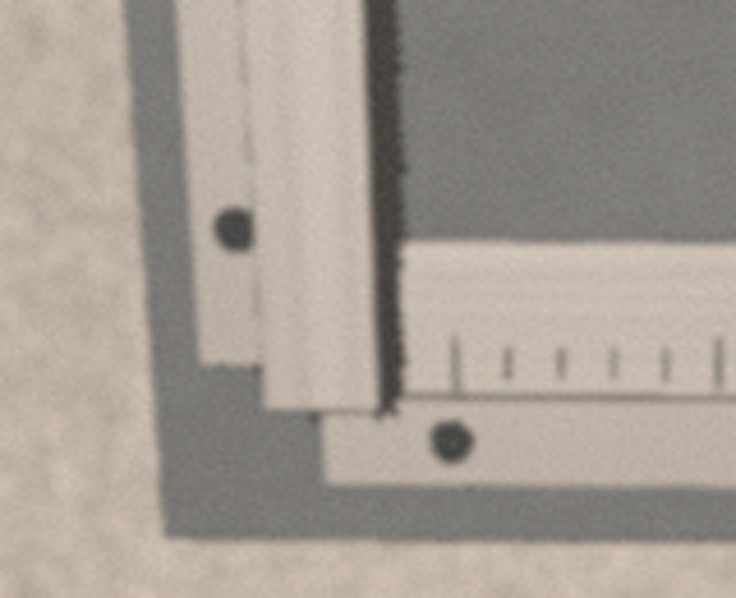

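Run:
```python
from h import *
w=wc("w14")
P=lambda x,y:(140+x/2.5,y/2.5)
g=lambda p,z:plane(w,P(*p),z)[:2]
L=[g((222,367),.028),g((754,372),.028)];d=L[1]-L[0];print("fence heading",np.degrees(np.arctan2(d[1],d[0])))
x=d/np.linalg.norm(d);y=np.array([-x[1],x[0]])
for n,p,z in(("blade line near stock",(222,364),.020),("blade tip",(703,368),.020),("blade inner near",(222,282),.020),("blade inner tip",(710,286),.020)): print(n,"y from fence mm",((g(p,z)-L[0])@y*1000).round(2))
Fo=[g((90,40),.028),g((109,348),.028)] # short fence outer top edge (16 behind face)
so=[g((125,40),.052),g((144,373),.052)];si=[g((192,5),.052),g((205,373),.052)]
x0=L[0]@x
print("short fence face x (outer+16):",[((v@x-x0)*1000+16).round(2) for v in Fo],"stock outer",[((v@x-x0)*1000).round(2) for v in so],"inner-20",[((v@x-x0)*1000-20).round(2) for v in si])
```

```text
fence heading -49.73707541957751
blade line near stock y from fence mm 0.2
blade tip y from fence mm 0.39
blade inner near y from fence mm 27.96
blade inner tip y from fence mm 28.45
short fence face x (outer+16): [np.float64(-21.79), np.float64(-22.1)] stock outer [np.float64(-21.72), np.float64(-21.49)] inner-20 [np.float64(-22.21), np.float64(-22.26)]
```

The last view puts the blade within 0.4 mm of the long fence at both ends and the stock within about 0.6 mm of the short one. The gripper is clear, so I'm handing in.

```bash
python3 -c "
from bench import close_job
print(close_job())"
```

```text
the job is handed in; nothing more can be done
None
```

I drew the square out from under the shelf by its blade (about 170 mm) and let it go flat on the bench. I then took it by its stock, set it on the stage plate and pressed it into the corner. The job is handed in, with the gripper clear of everything.

**Pressing:** I pressed twice. The first press tilted the tool, and when I pushed down to correct it the sideways force faded, so I let go, re-gripped and pressed again. The second press held for about 0.7 s, against the "about a second" you asked for. The wrist sensor read about 3 to 6 N towards the short fence and 3 to 5 N towards the long one. These readings include some friction with the plate, and the fence forces themselves can't be read. During that press the tool tilted about 0.015 rad, which could have lifted the blade tip by up to about 2 mm, inside the 3 mm limit.

**Last check, from the wrist camera after letting go:**

| Gap | Measured | Limit |
|---|---|---|
| Blade to long fence, at both ends | 0.2 and 0.4 mm | 2 mm |
| Stock to short fence, at both ends | about 0.6 mm or less | 2 mm |

No check failed. Earlier, the scene camera had put the first fit at about 1 mm, which is within its calibration error. I did not re-measure the bystanders, but the gripper stayed clear of them and no contact with them showed in the forces or the pictures. The run stood at about 24.4 s of the 56 s allowed.

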